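# Find the socket that fits the clamp nut

### The job

The hexagon nut on the milling clamp is about to be tightened and one of the three look-alike sockets on the grey mat fits it: try them on the nut until one slides fully down onto the nut's collar, and finish with that socket seated there upright and still gripped in the hand, not letting go. The other two sockets must end standing upright, released, on the grey mat, and everything else on the bench is left where it lies.

Things in the scene. Friction and masses are not known exactly. Their poses are not given: they have to be found in the camera images.
- socket_a: One of three look-alike steel sockets, standing open end down: round body 44.6 mm wide, 40 mm high; centred on it a solid dark square grip 24 x 24 x 35 mm (75 mm in all); 0.2 to 0.45 kg. Centred hexagonal opening below, 30 mm deep, its size hidden. Origin: centre of the underside, z up; x and y square to the grip's faces; two flats of the opening are square to x, so x must match the nut's x give or take 60 degree steps.
- socket_b: One of three look-alike steel sockets, standing open end down: round body 44.6 mm wide, 40 mm high; centred on it a solid dark square grip 24 x 24 x 35 mm (75 mm in all); 0.2 to 0.45 kg. Centred hexagonal opening below, 30 mm deep, its size hidden. Origin: centre of the underside, z up; x and y square to the grip's faces; two flats of the opening are square to x, so x must match the nut's x give or take 60 degree steps.
- socket_c: One of three look-alike steel sockets, standing open end down: round body 44.6 mm wide, 40 mm high; centred on it a solid dark square grip 24 x 24 x 35 mm (75 mm in all); 0.2 to 0.45 kg. Centred hexagonal opening below, 30 mm deep, its size hidden. Origin: centre of the underside, z up; x and y square to the grip's faces; two flats of the opening are square to x, so x must match the nut's x give or take 60 degree steps.
- nut: Steel collar nut, fixed, cannot turn. Collar 47 mm wide, 4 mm thick; on it a hexagon 30 mm across flats, 18 mm high, its top 2.5 mm bevelled to 27 mm across flats; a stud end 19 mm wide stands 4 mm above the hexagon. Origin: centre of the collar's underside, 88 mm above the bench; z up; two flats are square to its x axis. Its yaw varies.
- nut_seat (a point): Point on the nut's axis at the collar's top face, 92 mm above the bench, where the underside of a seated socket rests; axes as the nut's. The socket that fits has 0.75 mm play all round and about 5 degrees of twist; the other two are 4 mm or more too small and stop on top of the nut, about 18 mm above this point.
- fixture: Fixed blue drip tray 260 x 200 mm, 14 mm high, with a T-slot plate (top 30 mm high); along its x a dark clamp strap 135 x 42 mm, top 88 mm high, lies on a workpiece 60 x 90 mm (+x end, 70 mm high) and a step block (-x end). The nut is at its centre and is the highest thing on it. Origin: centre of the underside.
- mat: Plain grey mat 180 (x) x 300 (y) x 4 mm fixed on the bench, on which the sockets stand in a row along its y, about 90 mm apart. Origin: centre of the underside; its top is 4 mm above the bench.
- drive_bar: Bystander: steel square bar 140 mm long, 12 to 18 mm thick, lying on the mat beyond the row of sockets. Origin: centre of the underside.
- rule: Bystander: flat aluminium rule 200 x 25 x 4 mm lying on the bench. Origin: centre of the underside.
- spanner: Bystander: steel spanner 190 mm long, 8 mm thick, lying on the bench to the left of the drip tray. Origin: centre of the underside.
- tub: Bystander: open yellow tub 90 mm diameter, 70 mm high. Origin: centre of the underside.
- oil: Bystander: green bottle 56 mm diameter, 150 mm high, standing. Origin: centre of the underside.
- spare_block: Bystander: loose dark steel step block 50 x 30 x 40 mm. Origin: centre of the underside.
- knife: Bystander: white-handled knife about 165 mm long, 18 mm high, lying on the bench. Origin: centre of the underside.

How it is judged:
At the end, for the whole second after the job is handed in: One socket is on the nut: underside within 5 mm of the collar top, axis within 5 mm of the nut's, tilt under 5 degrees, at rest, gripped by the fingers (over 2 N). The other two stand upright (under 5 degrees), at rest and untouched, centres over the mat, undersides within 6 mm of its top (((z of socket_a in the frame of nut_seat between -0.004 and 0.005 m and horizontal distance between socket_a and nut_seat below 0.005 m and angle between each of socket_a, socket_b, socket_c's own z axis and vertical below 0.09 rad and contact force between the fingers and socket_a above 2 N and linear speed of each of socket_a, socket_b, socket_c below 0.03 m/s and z of socket_b in the frame of mat between 0 and 0.01 m and x of socket_b in the frame of mat between -0.09 and 0.09 m and y of socket_b in the frame of mat between -0.15 and 0.15 m and contact force between the fingers and socket_b below 0.5 N and z of socket_c in the frame of mat between 0 and 0.01 m and x of socket_c in the frame of mat between -0.09 and 0.09 m and y of socket_c in the frame of mat between -0.15 and 0.15 m and contact force between the fingers and socket_c below 0.5 N) or (z of socket_b in the frame of nut_seat between -0.004 and 0.005 m and horizontal distance between socket_b and nut_seat below 0.005 m and angle between each of socket_b, socket_a, socket_c's own z axis and vertical below 0.09 rad and contact force between the fingers and socket_b above 2 N and linear speed of each of socket_b, socket_a, socket_c below 0.03 m/s and z of socket_a in the frame of mat between 0 and 0.01 m and x of socket_a in the frame of mat between -0.09 and 0.09 m and y of socket_a in the frame of mat between -0.15 and 0.15 m and contact force between the fingers and socket_a below 0.5 N and z of socket_c in the frame of mat between 0 and 0.01 m and x of socket_c in the frame of mat between -0.09 and 0.09 m and y of socket_c in the frame of mat between -0.15 and 0.15 m and contact force between the fingers and socket_c below 0.5 N) or (z of socket_c in the frame of nut_seat between -0.004 and 0.005 m and horizontal distance between socket_c and nut_seat below 0.005 m and angle between each of socket_c, socket_a, socket_b's own z axis and vertical below 0.09 rad and contact force between the fingers and socket_c above 2 N and linear speed of each of socket_c, socket_a, socket_b below 0.03 m/s and z of socket_a in the frame of mat between 0 and 0.01 m and x of socket_a in the frame of mat between -0.09 and 0.09 m and y of socket_a in the frame of mat between -0.15 and 0.15 m and contact force between the fingers and socket_a below 0.5 N and z of socket_b in the frame of mat between 0 and 0.01 m and x of socket_b in the frame of mat between -0.09 and 0.09 m and y of socket_b in the frame of mat between -0.15 and 0.15 m and contact force between the fingers and socket_b below 0.5 N))); the arm keeps its last pose, push and grip.
It fails at once if a bystander (bar, rule, spanner, tub, bottle, step block or knife) is moved more than 30 mm (distance of any of drive_bar, rule, spanner, tub, oil, spare_block, knife from where it was at the start of the episode above 0.03 m).
It also fails if it takes over 72 s, if anything falls off the work surface, if the arm or the gripper's body presses on something with over 40 N, if the wrist force passes 120 N, or if a joint passes its speed limit or range.

### The arm

A 6-joint arm with a two-finger parallel gripper is mounted at the origin on the work surface. World frame = base frame: x ahead of the robot, y to its left, z up, the work surface at z = 0. Lengths are in m, angles in rad, forces in N, time in s.
With the tool pointing down it reaches from about 0.3 to 0.775 m from the base axis. Payload 14.6 kg.
Tool frame: the origin (TCP) lies at the very end of the fingers, on their centre line; the grasp point (between the pads) lies 19 mm behind it (ctrl.hold_point_z is the z of the grasp point in the tool frame, in m); z points along the fingers, y is the direction in which the jaws open and shut (so a half turn about z gives the same grasp; the last joint's range is limited). The gripper opens to 94 mm and grips with 3 to 60 N. Pads are 16 mm wide; open, the fingers measure 119 mm over their backs; the gripper's body (75 mm by 177 mm) begins 78 mm behind the grasp point.
Start: joints at [-1.267, 0.3, 1.521, -0, 1.321, -0.067], TCP at [0.199, -0.513, 0.205] pointing down, gripper open.
Joint ranges: [-3.03, 3.03], [-0.79, 2.21], [0.23, 2.52], [-1.04, 4.18], [0, 3.07], [-2.55, 2.55]. Speed limits (rad/s): [2.22, 2.22, 2.57, 3.14, 3.14, 3.14].

### API

Orientations are given as [roll, pitch, yaw] about the fixed x, y, z axes, in that order (R = Rz(yaw) Ry(pitch) Rx(roll)).
In Python, from station import ctrl, cams, hand_in gives the robot as it stands.
- The arm moves only by the tool servo_tool, never from a script. Its argument "rows" is a list of rows, each a list of 7 numbers: the shift along the world's x, y, z in m, then the turn, a rotation vector about the world's x, y, z in rad, then the gripper command: -1 is shut, 1 is fully open, values between are in proportion. A call has exactly 8 rows; each row is the pose to reach, as a shift and turn from the pose measured when the call began; what a row does not reach only later rows make up. A row lasts 1/12 s, in which the tool goes at most 41.7 mm and 7.16 degrees, less where a joint would pass 70% of its speed; a pose out of reach is approached as far as the arm can. A call with a gripper value outside its range is refused whole. The fingers move at their own pace and stop on an object; "newtons" is the grip in N (left out, the last holds). Time passes only in rows, so rows that repeat a pose let the fingers close, or fill a call up. It gives the time, the measured TCP pose, the force and the opening at its end, in the units of the state.
- ctrl.get_obs(): the state, without advancing time (a new reading comes with each control period).
- cams.camera(name): name is "scene" or "top" or "wrist"; returns a dict with "image" (420x560x3 uint8, red, green, blue), "depth" (420x560 float32, m along the optical axis (not along the pixel's ray), 0 where there is no reading), "fx", "fy", "cx", "cy" (pixels), "rvec" (rotation vector, rad) and "tvec" (3), from world to camera coordinates, as OpenCV has them; the wrist camera has in their place "hand_eye" (4x4, takes a point from camera to tool coordinates, whose origin is the TCP and whose axes are the flange's). Camera axes: x right, y down, z forward; pixel columns grow to the right and rows downward; lengths in m; the calibration is good to about 2 mm. The wrist camera is an equidistant fisheye: a pixel r from the principal point sees the ray r / f radians off the axis. A picture is of the moment at which its call begins: read the wrist's pose just before it.
- hand_in(): hands the job in, once; it reports no verdict.
Trained networks look in a picture, given as the dict that the camera call returned (one of the last four; its "shot" number tells which), for a name from the list of things; names that differ only in an ending like _2 or _b are one class to them, and where a whole thing is asked for, a point or a joint stands for the part that bears it (a point fixed in the world has none). Each returns a list of dicts, best first, with "p" (0 to 1); they miss things now and then, are a little off and sometimes report something else, mostly with a low value. They report only what shows in the picture. A call takes as long as a camera call.
- cams.spot_in(picture, name): "box" ([left, top, right, bottom] as shares, 0 to 1, of the picture: columns of its width, rows of its height, round what is visible of it).
- cams.place_of(picture, name): "at" ([column, row] as shares, 0 to 1, of the picture: columns of its width, rows of its height: a listed point, or the origin of a listed thing).
The state is a dict: "time_s": time; "qpos": joint angles; "joint_vel": joint speeds; "tau": joint torques, N m; "ee_pos": TCP position; "eef_rot": TCP orientation; "force": force on the tool from outside, world axes, zero at the start; "moment": the same for the moment, N m; "grip_width": finger opening in m.
Only numpy, scipy, OpenCV 4.12 (cv2) and the standard library are available. Lean on these libraries where they do the work, as an engineer would, in place of code of your own. Each camera call takes 0.05 s, during which the arm holds its last target.

## Working session

There is one attempt and no reset: what is moved stays moved. The work goes in short steps, Python scripts to look and compute and a tool call to move; the robot and the scene stay as the last step left them, time stands still between calls to the robot, and variables do not carry over. Pictures are saved under pics/ and viewed, and the job is handed in when it is done.

Besides the shell and the picture viewer there is one more tool, called after "Request:" as name(argument=value, ...), one argument or row to a line, values as JSON. servo_tool: Moves the arm, as the interface text tells. Its arguments: {"type":"object","properties":{"rows":{"type":"array"},"newtons":{"type":"number"}},"required":["rows"]}

```bash
mkdir -p pics; ls
python3 - <<'E'
from station import ctrl,cams
import cv2,numpy as np,pickle
o=ctrl.get_obs();print(o, ctrl.hold_point_z)
for n in ["scene","top"]:
    c=cams.camera(n);pickle.dump(c,open(f'pics/{n}0.pkl','wb'));cv2.imwrite(f'pics/{n}0.png',c['image'][:,:,::-1]);print(n,c['fx'],c['cx'],c['cy'],c['rvec'],c['tvec'],c.get('shot'))
    for k in ['socket_a','nut','nut_seat','fixture','mat','drive_bar']:
        try:print(k,[(np.round(r['at'],3),round(r['p'],2)) for r in cams.place_of(c,k)])
        except Exception as e:print(k,e)
E
```

```text
pics
{'time_s': 0.0, 'qpos': array([-1.26660072e+00,  3.00472785e-01,  1.52158363e+00, -1.49769240e-05,
        1.32067835e+00, -6.65938844e-02]), 'joint_vel': array([ 0.00091401, -0.00128248, -0.00139365, -0.00085399,  0.00068179,
       -0.00015777]), 'tau': array([-4.15803597e-04, -5.31809592e+01, -3.52740884e+01,  7.08039198e-02,
        2.43794970e-02, -6.73856448e-05]), 'ee_pos': array([ 0.19921234, -0.51237677,  0.20488432]), 'eef_rot': array([-3.14045211e+00, -6.15270972e-05,  3.70793168e-01]), 'force': array([-0.6461961 , -0.12813938, -0.71972195]), 'moment': array([ 0.04316526, -0.0326572 ,  0.01492548]), 'grip_width': 0.09409046020434991} -0.0188
scene 472.05772972635816 282.99671178444623 210.74200955416805 [ 1.91938337  1.29950948 -0.64490811] [-0.25744602 -0.28779763  1.71243116] 1
socket_a [(array([0.317, 0.516]), 0.88), (array([0.372, 0.515]), 0.67)]
nut [(array([0.584, 0.416]), 0.69)]
nut_seat [(array([0.586, 0.41 ]), 0.63), (array([0.326, 0.534]), 0.28)]
fixture [(array([0.585, 0.467]), 0.9)]
mat [(array([0.323, 0.54 ]), 0.57)]
drive_bar [(array([0.34 , 0.574]), 0.92)]
top 446.7348722324158 280.9028165660799 208.74323217724344 [ 2.22730648 -2.17363133  0.06516394] [0.03676639 0.60247795 1.11675248] 2
socket_a [(array([0.745, 0.628]), 0.6), (array([0.618, 0.621]), 0.55)]
nut [(array([0.374, 0.57 ]), 0.62)]
nut_seat [(array([0.378, 0.568]), 0.68)]
fixture [(array([0.384, 0.567]), 0.88)]
mat [(array([0.681, 0.604]), 0.65)]
drive_bar [(array([0.681, 0.545]), 0.57)]
```

View pics/scene0.png

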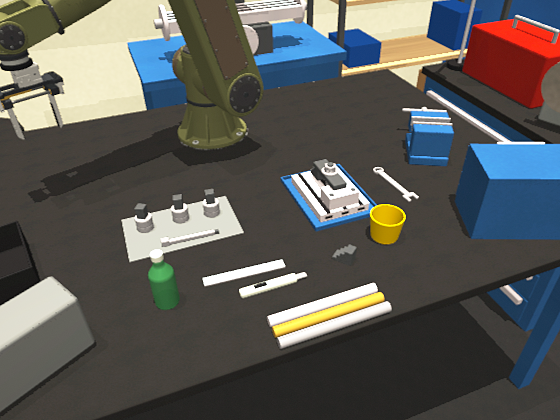

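View pics/top0.png

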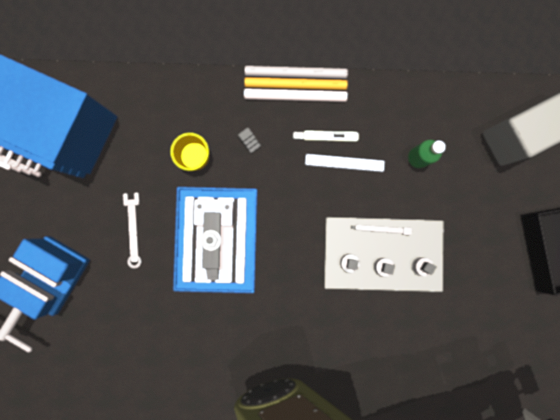

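The scene shows three sockets on the mat at about (145,218), (180,208) and (211,203), with the bar beyond them and the nut at (330,168). In the top view the sockets are at (351,264), (386,268) and (427,267), and the nut is at (211,240).

```bash
cat > h.py <<'E'
import numpy as np,cv2,pickle
from scipy.spatial.transform import Rotation as R
def cloud(c):
    d=c['depth'];v,u=np.mgrid[:d.shape[0],:d.shape[1]]
    p=np.stack([(u-c['cx'])/c['fx']*d,(v-c['cy'])/c['fy']*d,d],-1)
    Rm=cv2.Rodrigues(np.array(c['rvec'],float))[0]
    w=(p-np.array(c['tvec']).ravel())@Rm
    w[d<=0]=np.nan
    return w
def toolT(o):
    T=np.eye(4);T[:3,:3]=R.from_euler('xyz',o['eef_rot']).as_matrix();T[:3,3]=o['ee_pos'];return T
def wproj(c,T,P):
    X=np.linalg.inv(T@np.array(c['hand_eye']))
    p=np.atleast_2d(P)@X[:3,:3].T+X[:3,3]
    rho=np.hypot(p[:,0],p[:,1]);th=np.arctan2(rho,p[:,2])
    return np.stack([c['cx']+c['fx']*th*p[:,0]/rho,c['cy']+c['fy']*th*p[:,1]/rho],-1)
def wcloud(c,T):
    d=c['depth'];v,u=np.mgrid[:d.shape[0],:d.shape[1]]
    a=(u-c['cx'])/c['fx'];b=(v-c['cy'])/c['fy'];r=np.hypot(a,b)+1e-9
    k=np.tan(np.minimum(r,1.5))/r
    p=np.stack([a*k*d,b*k*d,d],-1);M=T@np.array(c['hand_eye'])
    w=p@M[:3,:3].T+M[:3,3];w[d<=0]=np.nan
    return w
E
python3 - <<'E'
from h import *
for n in ['top','scene']:
    c=pickle.load(open(f'pics/{n}0.pkl','rb'));w=cloud(c)
    print(n,'cam',-cv2.Rodrigues(np.array(c['rvec'],float))[0].T@np.array(c['tvec']).ravel())
    z=w[...,2]
    if n=='top': 
        for (u,v) in [(351,264),(386,268),(427,267),(211,240),(380,230),(360,245),(330,225),(440,285)]: print(u,v,w[v,u].round(4))
        reg=lambda a,b,cc,d:(slice(b,d),slice(a,cc))
    x0,x1,y0,y1=(.3,.7,-.6,0)
    for lo,hi,nm in [(.066,.09,'grips')]:
        m=(z>lo)&(z<hi)&(w[...,0]>.35)&(w[...,0]<.6)&(w[...,1]>-.6)&(w[...,1]<-.05)
        k,l,s,ce=cv2.connectedComponentsWithStats(m.astype(np.uint8))
        for i in range(1,k): print(nm,s[i],np.nanmean(w[l==i],0).round(4))
    m=(z>.098)&(z<.125)&(w[...,0]>.35)&(w[...,0]<.65)&(w[...,1]>0)&(w[...,1]<.3)
    k,l,s,ce=cv2.connectedComponentsWithStats(m.astype(np.uint8))
    for i in range(1,k): print('nut',s[i],np.nanmean(w[l==i],0).round(4))
E
```

```text
top cam [0.54479919 0.06125292 1.14494955]
351 264 [ 0.4706 -0.1181  0.0772]
386 268 [ 0.4631 -0.2017  0.0775]
427 267 [ 0.4679 -0.2991  0.0793]
211 240 [0.5205 0.2114 0.113 ]
380 230 [ 0.5537 -0.2002  0.0172]
360 245 [ 0.5142 -0.1532  0.0012]
330 225 [ 0.5634 -0.0749  0.0057]
440 285 [ 0.4173 -0.3594  0.0005]
grips [535 215  18  75 353] [ 0.513  -0.5826  0.0747]
grips [347 259  11  11 107] [ 0.4712 -0.1207  0.078 ]
grips [422 261  14  14 119] [ 0.4669 -0.3036  0.0769]
grips [382 263  13  11 110] [ 0.4634 -0.2064  0.0774]
nut [202 233  15  14 152] [0.5208 0.2157 0.1105]
scene cam [ 1.51696724 -0.31268842  0.82617356]
grips [204 189  10   9  78] [ 0.4736 -0.1264  0.0764]
grips [172 194  10  10  86] [ 0.4661 -0.212   0.0768]
grips [134 203  13  11  96] [ 0.469  -0.3093  0.0763]
grips [ 19 228  14  40 114] [ 0.5284 -0.5839  0.0784]
grips [ 29 269   1   1   1] [ 0.5991 -0.5748  0.072 ]
grips [ 33 269   1   1   1] [ 0.5967 -0.568   0.0672]
nut [323 162  12  10  94] [0.5242 0.2091 0.1092]
```

Request:
servo_tool(
  rows=[
    [0.02,0.025,0.03,0,0,0,1],
    [0.045,0.05,0.06,0,0,0,1],
    [0.07,0.075,0.08,0,0,0,1],
    [0.09,0.105,0.09,0,0,0,1],
    [0.115,0.135,0.09,0,0,0,1],
    [0.14,0.165,0.09,0,0,0,1],
    [0.165,0.195,0.09,0,0,0,1],
    [0.185,0.22,0.09,0,0,0,1],
  ],
)

```text
time_s: 1.37
ee_pos: [0.3855, -0.2905, 0.2957]
eef_rot: [3.141, -0.0, 0.371]
force: [0.2, -1.4, -0.1]
grip_width: 0.0939
```

Run:
```python
from station import ctrl,cams
from h import *
o=ctrl.get_obs();c=cams.camera('wrist');pickle.dump((o,c),open('pics/w1.pkl','wb'));cv2.imwrite('pics/w1.png',c['image'][:,:,::-1])
print(o['time_s'],o['ee_pos'],o['eef_rot'],o['joint_vel'].round(3),c['fx'],c['cx'],c['cy'],c['hand_eye'])
```

```text
1.3667 [ 0.38546246 -0.29052193  0.2957189 ] [ 3.14118318e+00 -3.81637191e-04  3.71381906e-01] [ 0.78   0.006 -0.002 -0.002  0.     0.77 ] 325.19226210127806 282.805464625572 204.84688888393643 [[ 1.90421414e-05 -9.69770550e-01 -2.44018606e-01  7.07559532e-02]
 [ 9.99999950e-01  9.52616821e-05 -3.00550169e-04 -3.23751289e-04]
 [ 3.14710326e-04 -2.44018589e-01  9.69770503e-01 -1.79787532e-01]
 [ 0.00000000e+00  0.00000000e+00  0.00000000e+00  1.00000000e+00]]
```

View pics/w1.png

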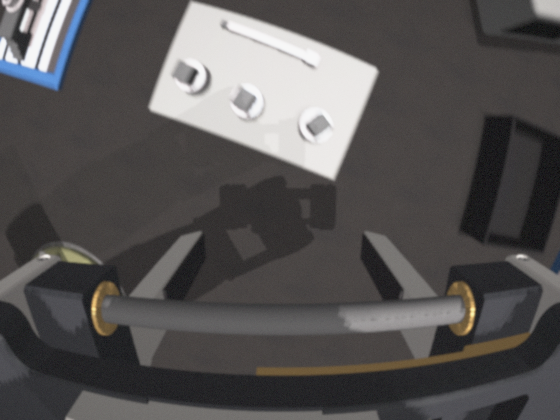

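Request:
servo_tool(
  rows=[
    [0.0,0.03,-0.01,0,0,-0.1,1],
    [-0.005,0.06,-0.03,0,0,-0.2,1],
    [-0.01,0.08,-0.045,0,0,-0.3,1],
    [-0.01,0.08,-0.05,0,0,-0.37,1],
    [-0.01,0.08,-0.05,0,0,-0.37,1],
    [-0.01,0.08,-0.05,0,0,-0.37,1],
    [-0.01,0.08,-0.05,0,0,-0.37,1],
    [-0.01,0.08,-0.05,0,0,-0.37,1],
  ],
)

```text
time_s: 2.08
ee_pos: [0.3779, -0.2082, 0.2462]
eef_rot: [3.141, -0.002, 0.005]
force: [0.7, -0.6, 0.4]
grip_width: 0.094
```

Run:
```python
from station import ctrl,cams
from h import *
o=ctrl.get_obs();c=cams.camera('wrist');pickle.dump((o,c),open('pics/w2.pkl','wb'));cv2.imwrite('pics/w2.png',c['image'][:,:,::-1])
print(o['time_s'],o['ee_pos'],o['eef_rot'],o['joint_vel'].round(3))
T=toolT(o);w=wcloud(c,T);z=w[...,2]
m=(z>.068)&(z<.09)&(w[...,0]>.4)
k,l,s,ce=cv2.connectedComponentsWithStats(m.astype(np.uint8))
for i in range(1,k):
    if s[i][4]>50:
        p=w[l==i];r=cv2.minAreaRect((p[:,:2]*1000).astype(np.float32));print(s[i],p.mean(0).round(4),np.round(r[0],1),np.round(r[1],1),round(r[2],1))
```

```text
2.0833 [ 0.37791869 -0.20824691  0.24624992] [ 3.14125984e+00 -2.06965306e-03  4.84666082e-03] [-0.002  0.001  0.003 -0.001 -0.002  0.009]
[  0  29  20 116 982] [0.558  0.1883 0.0731] [532.1 188.4] [166.6  44.7] 1.1
[540  36  20 140 994] [ 0.5184 -0.5848  0.0752] [ 507.4 -586.4] [200.2  44.2] 0.0
[195  95  25  24 501] [ 0.4697 -0.1257  0.079 ] [ 470.  -124.8] [24.8 24.2] 83.5
[361  98  29  29 505] [ 0.4654 -0.3069  0.0786] [ 465.6 -308.1] [24.5 24.2] 59.2
[274 100  25  26 488] [ 0.4619 -0.2107  0.0794] [ 461.9 -210.7] [23.4 23.9] 77.5
```

View pics/w2.png

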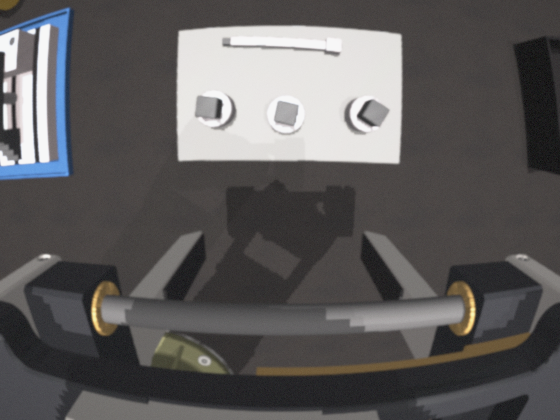

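Request:
servo_tool(
  rows=[
    [0.03,0.028,-0.02,0,0,-0.06,0.5],
    [0.06,0.056,-0.05,0,0,-0.118,0.5],
    [0.092,0.083,-0.08,0,0,-0.118,0.5],
    [0.092,0.083,-0.1,0,0,-0.118,0.5],
    [0.092,0.083,-0.12,0,0,-0.118,0.5],
    [0.092,0.083,-0.15,0,0,-0.118,0.5],
    [0.092,0.083,-0.18,0,0,-0.118,0.5],
    [0.092,0.083,-0.198,0,0,-0.118,0.5],
  ],
)

```text
time_s: 2.8
ee_pos: [0.469, -0.125, 0.0455]
eef_rot: [-3.141, 0.001, -0.113]
force: [0.0, -0.6, -0.4]
grip_width: 0.0704
```

Request:
servo_tool(
  newtons=40,
  rows=[
    [0.001,0,0.004,0,0,0,0.3],
    [0.001,0,0.004,0,0,0,-1],
    [0.001,0,0.004,0,0,0,-1],
    [0.001,0,0.004,0,0,0,-1],
    [0.001,0,0.004,0,0,0,-1],
    [0.001,0,0.004,0,0,0,-1],
    [0.001,0,0.004,0,0,0,-1],
    [0.001,0,0.004,0,0,0,-1],
  ],
)

```text
time_s: 3.47
ee_pos: [0.4702, -0.1251, 0.0499]
eef_rot: [-3.141, -0.0, -0.113]
force: [-1.3, -0.1, 3.7]
grip_width: 0.0234
```

Request:
servo_tool(
  rows=[
    [0.0,0,0.035,0,0,0,-1],
    [0,0,0.075,0,0,0,-1],
    [0,0.03,0.115,0,0,0.02,-1],
    [0,0.06,0.145,0,0,0.04,-1],
    [-0.005,0.095,0.17,0,0,0.06,-1],
    [-0.01,0.13,0.19,0,0,0.08,-1],
    [-0.015,0.165,0.21,0,0,0.113,-1],
    [-0.02,0.2,0.23,0,0,0.113,-1],
  ],
)

```text
time_s: 4.13
ee_pos: [0.4502, 0.0701, 0.2774]
eef_rot: [-3.141, -0.0, 0.002]
force: [1.2, 0.3, -2.2]
grip_width: 0.0239
```

Request:
servo_tool(
  rows=[
    [-0.005,0.035,0,0,0,0,-1],
    [-0.01,0.07,0,0,0,0,-1],
    [-0.015,0.1,0,0,0,0,-1],
    [-0.02,0.12,0,0,0,0,-1],
    [-0.02,0.13,0,0,0,0,-1],
    [-0.02,0.13,0,0,0,0,-1],
    [-0.02,0.13,0,0,0,0,-1],
    [-0.02,0.13,0,0,0,0,-1],
  ],
)

```text
time_s: 4.8
ee_pos: [0.4305, 0.1992, 0.2772]
eef_rot: [3.141, 0.0, 0.001]
force: [-0.6, 0.8, -1.9]
grip_width: 0.0237
```

Run:
```python
from station import ctrl,cams
from h import *
o=ctrl.get_obs();c=cams.camera('wrist');pickle.dump((o,c),open('pics/w3.pkl','wb'))
print(o['time_s'],o['ee_pos'],o['eef_rot'],o['joint_vel'].round(3),o['force'],o['grip_width'])
im=c['image'][:,:,::-1]
T=toolT(o);w=wcloud(c,T);z=w[...,2]
uv=wproj(c,T,[[.522,.212,.11]])[0];print(uv)
u,v=map(int,uv)
cr=im[max(0,v-50):v+50,u-60:u+60];cv2.imwrite('pics/w3c.png',cv2.resize(cr,None,fx=6,fy=6,interpolation=cv2.INTER_CUBIC));cv2.imwrite('pics/w3.png',im)
for lo,hi in [(.1115,.12),(.106,.1115),(.09,.096),(.1,.12)]:
    m=(z>lo)&(z<hi)&(abs(w[...,0]-.52)<.05)&(abs(w[...,1]-.21)<.05)
    p=w[m]
    if len(p)>5: r=cv2.minEnclosingCircle((p[:,:2]*1000).astype(np.float32));print(lo,len(p),p.mean(0).round(4),r)
```

```text
4.8 [0.43049082 0.19917508 0.27724727] [3.14145838e+00 1.64398020e-04 1.18948328e-03] [-0.007 -0.006  0.     0.003  0.002  0.003] [-0.59587596  0.79488601 -1.91705208] 0.023675843408942097
[271.15351496 105.10320012]
0.1115 280 [0.5193 0.2143 0.1142] ((519.502197265625, 214.65084838867188), 14.284762382507324)
0.106 394 [0.5196 0.2144 0.11  ] ((519.734375, 214.18441772460938), 17.03774070739746)
0.09 715 [0.519  0.2136 0.0924] ((520.9069213867188, 213.98269653320312), 50.05228805541992)
0.1 676 [0.5195 0.2143 0.1117] ((519.734375, 214.18441772460938), 17.03774070739746)
```

View pics/w3.png

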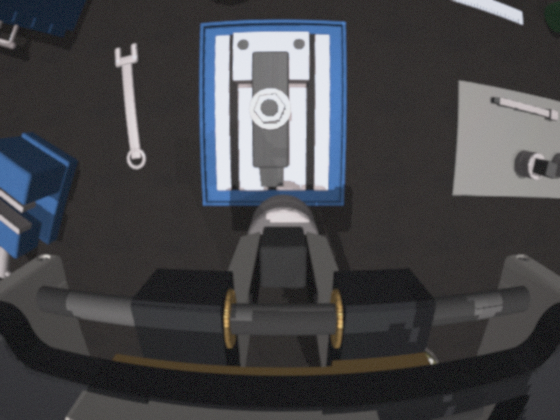

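View pics/w3c.png

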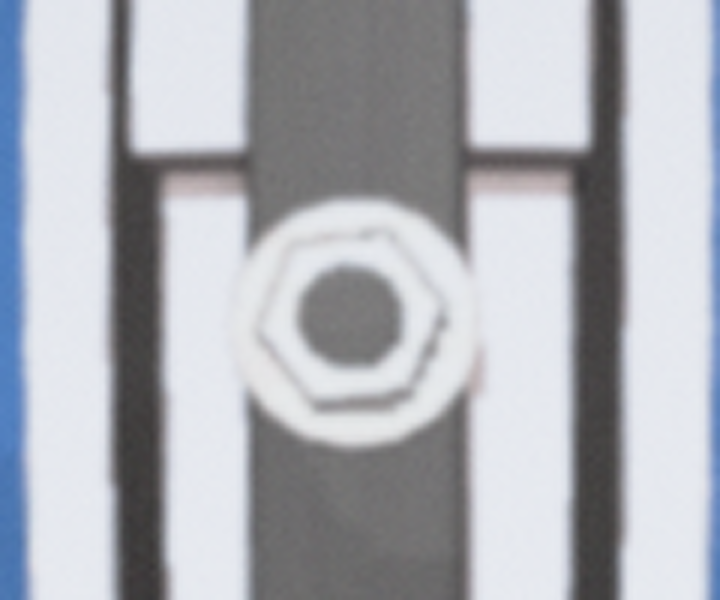

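```bash
cat > nf.py <<'E'
from h import *
from scipy.ndimage import map_coordinates,gaussian_filter
def hexpts(x,y,yaw,af,z,n=12):
    a=yaw+np.deg2rad(30+60*np.arange(7));r=af/np.sqrt(3)
    V=np.stack([x+r*np.cos(a),y+r*np.sin(a)],-1)
    t=np.linspace(0,1,n,endpoint=False)[:,None]
    P=np.concatenate([V[i]*(1-t)+V[i+1]*t for i in range(6)])
    return np.c_[P,np.full(len(P),z)]
def circ(x,y,d,z,n=72):
    a=np.linspace(0,2*np.pi,n,endpoint=False);return np.c_[x+d/2*np.cos(a),y+d/2*np.sin(a),np.full(n,z)]
if __name__=='__main__':
    o,c=pickle.load(open('pics/w3.pkl','rb'));T=toolT(o)
    g=cv2.cvtColor(c['image'],cv2.COLOR_RGB2GRAY).astype(float)
    f=lambda P:map_coordinates(g,wproj(c,T,P)[:,::-1].T,order=1)
    # centre from stud top circle (dark disc z=.114) : contrast inside/outside
    from itertools import product
    best=max((( f(circ(x,y,.022,.114)).mean()-f(circ(x,y,.016,.114)).mean()),x,y) for x,y in product(np.arange(.514,.526,.0005),np.arange(.208,.220,.0005)))
    print('stud',best)
    for z in (.092,.096,.110):
        b=max(((f(circ(x,y,.045,z)).min()*0+f(circ(x,y,.044,z)).mean()-f(circ(x,y,.050,z)).mean()),x,y) for x,y in product(np.arange(.514,.526,.0005),np.arange(.208,.220,.0005)))
        print('collar',z,b)
    for af,z in ((.027,.110),(.030,.1075),(.030,.092),(.0285,.109)):
        b=min((f(hexpts(x,y,np.deg2rad(d),af,z)).mean(),x,y,d) for x,y in product(np.arange(best[1]-.002,best[1]+.0021,.0005),np.arange(best[2]-.002,best[2]+.0021,.0005)) for d in range(-30,30))
        print(af,z,np.round(b,4))
    # depth
    w=wcloud(c,T);z=w[...,2];m=(z>.1)&(z<.125)&(abs(w[...,0]-.52)<.03)&(abs(w[...,1]-.214)<.03);p=w[m][:,:2]
    ce=p.mean(0);q=p-ce;a=np.arctan2(q[:,1],q[:,0]);
    for d in range(-30,30,5):
        # support in 3 flat directions
        print(d,[round(float(np.ptp(q@np.array([np.cos(np.deg2rad(d+60*k)),np.sin(np.deg2rad(d+60*k))]))*1000),1) for k in range(3)],end=' ')
E
python3 nf.py
```

```text
stud (np.float64(90.11698648725323), np.float64(0.5194999999999994), np.float64(0.214))
collar 0.092 (np.float64(58.22184835488926), np.float64(0.5194999999999994), np.float64(0.2145))
collar 0.096 (np.float64(54.811161354057816), np.float64(0.5194999999999994), np.float64(0.2145))
collar 0.11 (np.float64(33.739825468455734), np.float64(0.5189999999999995), np.float64(0.2155))
0.027 0.11 [201.8214   0.5175   0.214    6.    ]
0.03 0.1075 [195.9341   0.5195   0.2145   7.    ]
0.03 0.092 [196.9499   0.52     0.215    7.    ]
0.0285 0.109 [197.2425   0.519    0.214    6.    ]
-30 [33.9, 33.3, 31.8] -25 [34.1, 33.5, 32.3] -20 [34.0, 33.5, 32.4] -15 [33.7, 33.2, 32.4] -10 [33.1, 32.8, 32.1] -5 [32.2, 32.1, 31.5] 0 [31.2, 31.2, 30.7] 5 [30.2, 30.4, 30.1] 10 [30.0, 30.2, 31.0] 15 [31.2, 30.8, 31.8] 20 [32.2, 31.4, 32.7] 25 [32.9, 31.7, 33.4]
```

Request:
servo_tool(
  rows=[
    [0.03,0.005,0,0,0,0.04,-1],
    [0.06,0.01,-0.01,0,0,0.08,-1],
    [0.089,0.015,-0.03,0,0,0.121,-1],
    [0.089,0.015,-0.06,0,0,0.121,-1],
    [0.089,0.015,-0.085,0,0,0.121,-1],
    [0.089,0.015,-0.1,0,0,0.121,-1],
    [0.089,0.015,-0.108,0,0,0.121,-1],
    [0.089,0.015,-0.112,0,0,0.121,-1],
  ],
)

```text
time_s: 5.52
ee_pos: [0.5196, 0.2132, 0.1644]
eef_rot: [3.141, 0.001, 0.121]
force: [0.3, 0.0, -1.7]
grip_width: 0.0239
```

Request:
servo_tool(
  rows=[
    [0,0,-0.001,0,0,0,-1],
    [0,0,-0.003,0,0,0,-1],
    [0,0,-0.005,0,0,0,-1],
    [0,0,-0.006,0,0,0,-1],
    [0,0,-0.007,0,0,0,-1],
    [0,0,-0.008,0,0,0,-1],
    [0,0,-0.009,0,0,0,-1],
    [0,0,-0.01,0,0,0,-1],
  ],
)

```text
time_s: 6.18
ee_pos: [0.5196, 0.2132, 0.1545]
eef_rot: [3.141, 0.001, 0.121]
force: [-0.9, 1.1, -2.7]
grip_width: 0.0239
```

Request:
servo_tool(
  rows=[
    [0,0.001,0,0,0,0,-1],
    [0,0.001,-0.001,0,0,0,-1],
    [0,0.001,-0.002,0,0,0,-1],
    [0,0.001,-0.003,0,0,0,-1],
    [0,0.001,-0.0035,0,0,0,-1],
    [0,0.001,-0.004,0,0,0,-1],
    [0,0.001,-0.0045,0,0,0,-1],
    [0,0.001,-0.005,0,0,0,-1],
  ],
)

```text
time_s: 6.85
ee_pos: [0.5196, 0.2142, 0.1494]
eef_rot: [3.141, 0.001, 0.121]
force: [0.5, -0.3, -1.8]
grip_width: 0.0237
```

Request:
servo_tool(
  rows=[
    [0,0,-0.002,0,0,0,-1],
    [0,0,-0.004,0,0,0,-1],
    [0,0,-0.006,0,0,0,-1],
    [0,0,-0.007,0,0,0,-1],
    [0,0,-0.008,0,0,0,-1],
    [0,0,-0.009,0,0,0,-1],
    [0,0,-0.01,0,0,0,-1],
    [0,0,-0.0105,0,0,0,-1],
  ],
)

```text
time_s: 7.52
ee_pos: [0.5196, 0.2142, 0.1388]
eef_rot: [3.141, 0.001, 0.121]
force: [-0.1, -0.8, -2.6]
grip_width: 0.0237
```

Run:
```python
from station import ctrl,cams
from h import *
o=ctrl.get_obs();print(o['ee_pos'],o['force'],o['moment'])
for n in ['wrist','scene','top']:
    c=cams.camera(n);im=c['image'][:,:,::-1]
    if n=='scene':im=cv2.resize(im[110:250,240:420],None,fx=4,fy=4,interpolation=cv2.INTER_CUBIC); w=cloud(c)
    cv2.imwrite(f'pics/s4{n}.png',im)
```

```text
[0.51955109 0.21416707 0.13876083] [-0.07957339 -0.79922069 -2.58934881] [ 0.04256389  0.03639549 -0.00289293]
```

View pics/s4scene.png

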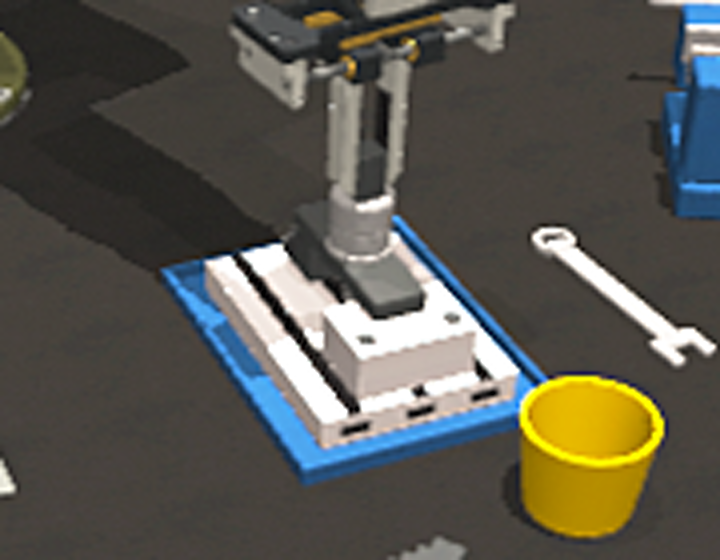

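View pics/s4wrist.png

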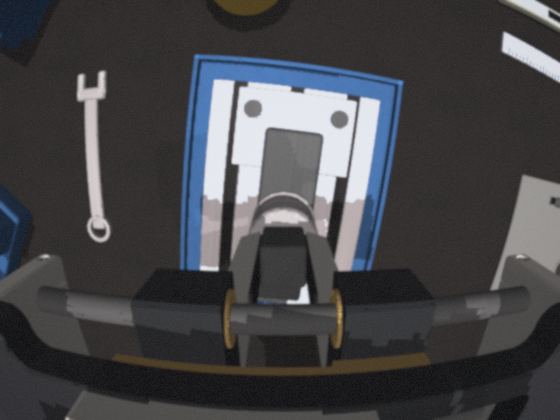

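The scene view shows the socket down on the collar at (360,235) in the crop. The other two sockets haven't been touched. I'll press gently to confirm it's seated.

Request:
servo_tool(
  rows=[
    [0,0,-0.0004,0,0,0,-1],
    [0,0,-0.0008,0,0,0,-1],
    [0,0,-0.001,0,0,0,-1],
    [0,0,-0.0012,0,0,0,-1],
    [0,0,-0.0014,0,0,0,-1],
    [0,0,-0.0014,0,0,0,-1],
    [0,0,-0.0014,0,0,0,-1],
    [0,0,-0.0014,0,0,0,-1],
  ],
)

```text
time_s: 8.33
ee_pos: [0.5197, 0.2142, 0.1379]
eef_rot: [3.141, 0.001, 0.121]
force: [-2.3, 0.5, 4.6]
grip_width: 0.0242
```

Run:
```python
from station import ctrl,cams
from h import *
c=cams.camera('scene');cv2.imwrite('pics/s5.png',cv2.resize(c['image'][110:260,110:420,::-1],None,fx=2.5,fy=2.5))
o=ctrl.get_obs();print(o['ee_pos'],o['force'],o['grip_width'],o['joint_vel'].round(4))
```

```text
[0.51968015 0.21421837 0.1379095 ] [-2.63472081 -0.85894435  5.87808946] 0.024210476135416152 [-0.0002  0.0002 -0.0006  0.0001  0.0015  0.0011]
```

View pics/s5.png

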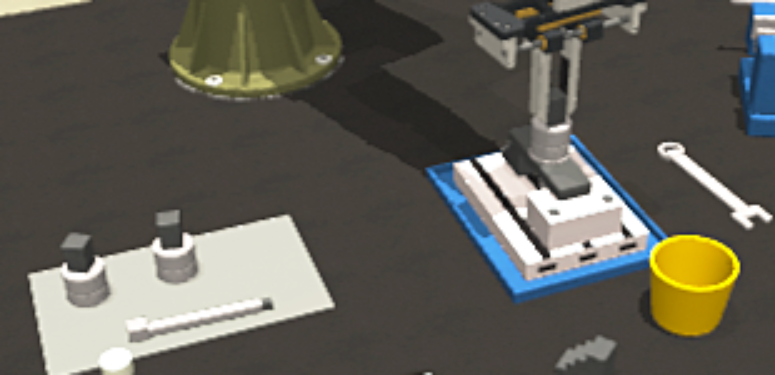

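The held socket is on the collar at (550,140), and the other two stand upright on the mat at (83,275) and (175,250).

```bash
python3 -c "
from station import hand_in
print(hand_in())"
```

```text
the job is handed in; nothing more can be done
None
```

The first socket I tried fits: it is seated upright on the nut's collar, still gripped, and the job is handed in after about 8.5 s of robot time. It was the one nearest the fixture in the row on the mat. I lined it up with the nut (measured yaw about 7°) and lowered it without meeting any resistance on the way down.

- **Seating:** contact came at a TCP height of 0.138 m, where the underside meets the collar top at 92 mm. Pressing lightly moved the vertical force reading from about -2.6 N to about +6 N.
- **Grip:** the fingers were closed at 24 mm with a 40 N grip setting, and the arm was at rest.
- **Other two sockets:** I never touched them, and the last scene picture shows both standing upright on the mat.
- **Bystanders:** nothing touched them, and those visible in the last picture looked undisturbed.

No check failed. The fixed cameras' depth readings differed from each other by about 6 mm, so I used the wrist camera to measure the socket and nut positions.

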